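# Third hand at the gluing jig

## Robot

A 6-joint arm with a two-finger parallel gripper is mounted at the origin on the work surface. World frame = base frame: x ahead of the robot, y to its left, z up, the work surface at z = 0. Lengths are in m, angles in rad, forces in N, time in s.
With the tool pointing down it reaches from about 0.375 to 0.975 m from the base axis. Payload 3.8 kg.
Tool frame: the origin (TCP) lies midway between the tips of the shut fingers; the grasp point (between the pads) lies 19 mm behind it; z points along the fingers, y is the line along which they close (so a half turn about z gives the same grasp; the last joint's range is limited). The gripper opens to 85 mm and grips with 20 to 120 N. Pads are 22 mm wide; open, the fingers measure 114 mm over their backs; the gripper's body (76 mm by 85 mm) begins 54 mm behind the grasp point. The pads swing forward as they close: fully open they stand 13 mm farther back than shut.
Start: joints at [1.179, 0.264, 1.604, -0, 1.274, -0.037], TCP at [0.234, 0.633, 0.231] pointing down, gripper open.
Joint ranges: [-2.63, 2.63], [-0.94, 2.18], [0.31, 2.57], [-1.31, 4.45], [0, 2.66], [-2.55, 2.55]. Speed limits (rad/s): [2.57, 2.57, 3.14, 3.14, 3.14, 3.14].

## Interface

Orientations are given as a rotation vector (axis times angle).
In Python, from workcell import read_state, vision, ticket gives the robot as it stands. The module is installed in compiled form; this text tells all that it offers.
- The arm moves only by the tool jog_arm, never from a script. Its arguments are lists of equal length, an entry for each row: "turn": the turn, a rotation vector about the tool's x, y, z in rad, a list of three; "delta_pos": the shift along the tool's x, y, z in m, a list of three; "gripper": the finger opening in m, from 0 to 0.0854. In form: {"turn": [[rx, ry, rz], ...], "delta_pos": [[dx, dy, dz], ...], "gripper": [gripper, ...]}. A call has 1 to 20 rows; each row shifts and turns the commanded pose from where the row before left it, along the tool's axes as they then stand; what a row does not reach is not made up. A row lasts 1/12 s, in which the tool goes at most 41.7 mm and 7.16 degrees, less where a joint would pass 70% of its speed; a pose out of reach is approached as far as the arm can. A call with a gripper value outside its range is refused whole. The fingers move at their own pace and stop on an object; "grip_force" is the grip in N (left out, the last holds). Time passes only in rows, so rows that do not move let the fingers close. It gives the time, the measured TCP pose, the force, the opening and the grip force at its end, in the units of the state.
- read_state(): the state, without advancing time (a new reading comes with each control period).
- vision.read_camera(name): name is "scene" or "top" or "wrist"; returns the picture (420x560x3 uint8, red, green, blue); there is no depth.
- vision.calibration(name): a dict with "vfov" (degrees; the focal length in pixels is half the picture's height over the tangent of half this angle, whatever the lens; pixels are square), "cx", "cy" (the principal point, pixels), "R" (3x3) and "t" (3): a world point X has camera coordinates R X + t; the wrist camera has in their place "mount" (4x4, takes a point from camera to tool coordinates, whose origin is the TCP and whose axes are the flange's). Camera axes: x right, y down, z forward; pixel columns grow to the right and rows downward; lengths in m; the calibration is good to about 2 mm. A picture is of the moment at which its call begins: read the wrist's pose just before it. calibration takes no time and is no camera call.
- ticket.finish_job(): hands the job in; it is judged then, once.
The state is a dict: "time": time; "q": joint angles; "joint_vel": joint speeds; "joint_torque": joint torques, N m; "tool_pos": TCP position; "tcp_rot": TCP orientation; "wrist_force": force on the tool from outside, world axes, zero at the start; "torque": the same for the moment, N m; "width": opening from 0.0 (shut) to 1.0 (fully open); "grip_force": force on a finger pad.
Only numpy, scipy, OpenCV 4.12 (cv2) and the standard library are available. Lean on these libraries where they do the work, as an engineer would, in place of code of your own. Each camera call takes 0.05 s, during which the arm holds its last target. There are 200 camera calls.

## Task

Take the pointed gable wall out of the rack, stand it upright on the bed of the gluing jig along the marked centre line, and push its edge straight against the sprung stop plate, until the plate has gone back about half of its 20 mm travel (about 7 N). Keep hold of the wall and press steadily for at least two seconds, and finish while still holding it pressed there, so that I can glue it. Push the plate only with the wall, never drive it to the end of its travel, and leave the other two walls, the glue gun and the jar where they are.

Things in the scene. Friction and masses are not known exactly. Their poses are not given: they have to be found in the camera images.
- gable: Loose plywood house wall with pointed top: 10 mm thick, 80 wide, 90 tall (upright sides to 50, then 45 degree slopes to the point), about 45 g, standing in a rack slot. Origin: centre of its underside; x along its width, y across its thickness, z up. Same either way round. Grip it from above in its upper half, jaws closing across the 10 mm.
- rack: Fixed wooden rack, base 110 x 200 x 12 mm, with three parallel slots along its x axis at y = -70, 0, 70 mm, 13 mm wide: floor 12 mm, rail tops 30 mm above the table, rails 10 mm thick, 90 long. Which wall is in which slot varies. Origin: centre of underside. Rack and jig stand left and right of the robot's centre line, either way.
- jig: Fixed plywood gluing jig. Bed board 130 mm wide, from x = -90 to 110 mm, its top 15 mm above the table, a thin dark centre line along y = 0. x is the pressing direction, away from the robot, towards the stop plate and the end block behind it (x = 80 to 100 mm, 90 wide, top 65 mm above the table). Origin: underside of the board, on the centre line.
- stop: Aluminium stop plate of the jig, 14 mm thick, 80 wide, top 57 mm over the bed; slides along the jig's +x on springs: 0.7 N per mm from rest, travel 20 mm. Origin: on its front face (towards the robot), on the centre line, at bed height; at rest 40 mm from the jig's origin along x, so a wall just touching it has its centre over the jig's origin; half travel = 7 N.
- square_wall: Bystander in the rack: plywood wall with a flat top, 80 x 10 x 70 mm tall. Origin: centre of its underside.
- arch_wall: Bystander in the rack: plywood wall with a round top, 80 x 10 x 85 mm tall. Origin: centre of its underside.
- glue_gun: Bystander: black glue gun lying on its side beyond the work, about 140 x 120 x 36 mm. Origin: on the table under the middle of its barrel.
- jar: Bystander: small glass jar with white cap, 48 mm across, 55 mm tall, standing between rack and jig on the robot's side. Origin: centre of its underside.
Mind the look-alikes: they are no part of the job. Of the things shaped like the jig, the plywood one is meant.

How it is judged:
By the outcome, as a careful person would: the job done as asked, in the order asked, and still so for the second after the job is handed in, while the arm keeps its last pose, push and grip.
It also fails if it takes over 45 s, if anything falls off the work surface, if the arm or the gripper's body presses on something with over 40 N, if the wrist force passes 120 N, or if a joint passes its speed limit or range.

## Working session

There is one attempt and no reset: what is moved stays moved. The work goes in short steps, Python scripts to look and compute and a tool call to move; the robot and the scene stay as the last step left them, time stands still between calls to the robot, and variables do not carry over. Pictures are saved under pics/ and viewed, at most 10 in all, crops included, and the job is handed in when it is done.

Besides the shell and the picture viewer there is one more tool, called after "Emit:" by a JSON object that holds its "name" and its "arguments". jog_arm: Moves the arm, as the interface text tells. Its arguments: {"type":"object","properties":{"turn":{"type":"array","items":{"type":"array","items":{"type":"number"}}},"delta_pos":{"type":"array","items":{"type":"array","items":{"type":"number"}}},"gripper":{"type":"array","items":{"type":"number"}},"grip_force":{"type":"number"}},"required":["turn","delta_pos","gripper"]}

```bash
mkdir -p pics; cat > h.py <<'E'
import numpy as np, cv2
from workcell import read_state, vision, ticket
from scipy.spatial.transform import Rotation as R
def shot(n,f):
    s=read_state(); im=vision.read_camera(n); cv2.imwrite('pics/'+f,im[:,:,::-1]); return s,im
def cam(n,s=None):
    c=vision.calibration(n); f=210/np.tan(np.radians(c['vfov'])/2)
    if n=='wrist':
        M=np.array(c['mount']); T=np.eye(4);T[:3,:3]=R.from_rotvec(s['tcp_rot']).as_matrix();T[:3,3]=s['tool_pos']
        W=T@M; return f,c['cx'],c['cy'],W[:3,:3].T,-W[:3,:3].T@W[:3,3]
    return f,c['cx'],c['cy'],np.array(c['R']),np.array(c['t'])
def onz(C,u,v,z):
    f,cx,cy,Rm,t=C; o=-Rm.T@t; d=Rm.T@np.array([(u-cx)/f,(v-cy)/f,1]); return o+d*(z-o[2])/d[2]
def proj(C,X):
    f,cx,cy,Rm,t=C; p=Rm@np.array(X)+t; return p[0]/p[2]*f+cx,p[1]/p[2]*f+cy
E
python3 - <<'E'
from h import *
s,a=shot('scene','s0.png'); _,b=shot('top','t0.png')
print(s); 
for n in('scene','top'): print(vision.calibration(n))
print(vision.calibration('wrist'))
E
```

```text
{'time': 0.0, 'q': array([ 1.17909344e+00,  2.64773620e-01,  1.60539636e+00,  5.19163227e-06,
        1.27370073e+00, -3.69002292e-02]), 'joint_vel': array([ 0.00078286, -0.00034958,  0.00029535, -0.00135252,  0.00120247,
        0.00059005]), 'joint_torque': array([ 4.96079501e-04, -5.15098894e+01, -3.67318904e+01,  2.67577235e-05,
        1.29862136e-02,  9.94381963e-06]), 'tool_pos': array([0.23421498, 0.6322703 , 0.22993617]), 'tcp_rot': array([-0.55431971, -3.0918033 ,  0.00349431]), 'wrist_force': array([ 0.44732485, -0.32632508, -0.35847282]), 'torque': array([-0.00093053, -0.01961032,  0.02652559]), 'grip_force': 0.0, 'width': 1.0008890969849165}
{'vfov': 53.663906820517525, 'cx': 276.720880053088, 'cy': 212.3759682702757, 'R': array([[-0.44765667,  0.89412913,  0.01168746],
       [ 0.69525526,  0.35624802, -0.62426555],
       [-0.56233765, -0.27133087, -0.78112478]]), 't': array([ 0.23374969, -0.35686836,  1.34964555])}
{'vfov': 42.34245530601592, 'cx': 278.49162792541597, 'cy': 210.9085861894426, 'R': array([[ 2.50747560e-03, -9.99855345e-01, -1.68226776e-02],
       [-9.95628643e-01, -9.25483448e-04, -9.33956530e-02],
       [ 9.33665737e-02,  1.69833270e-02, -9.95486941e-01]]), 't': array([-0.00518888,  0.5398367 ,  1.16830326])}
{'vfov': 60.9570250052461, 'cx': 271.5100838448189, 'cy': 208.31718830051173, 'mount': array([[ 3.89649510e-04, -9.65674374e-01, -2.59755369e-01,
         6.57219917e-02],
       [ 9.99999913e-01,  3.37724527e-04,  2.44528365e-04,
        -1.57171984e-03],
       [-1.48409017e-04, -2.59755441e-01,  9.65674422e-01,
        -1.41757243e-01],
       [ 0.00000000e+00,  0.00000000e+00,  0.00000000e+00,
         1.00000000e+00]])}
```

View pics/s0.png

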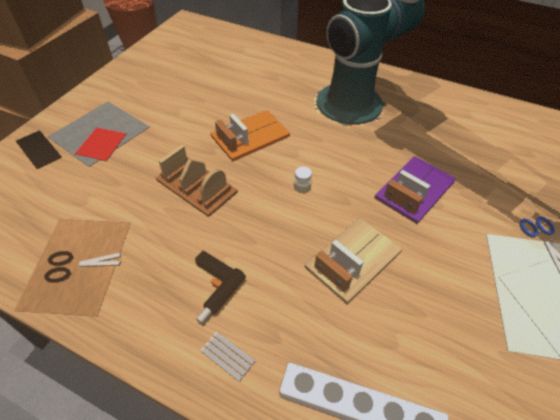

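View pics/t0.png

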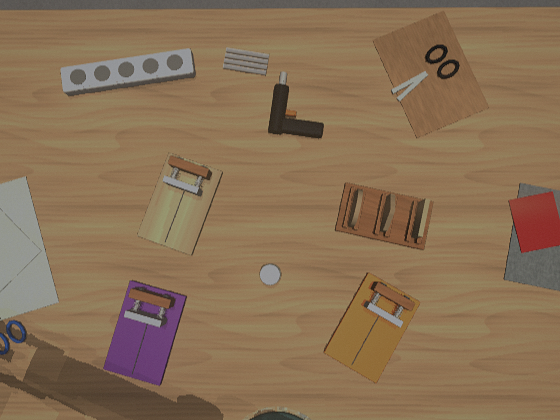

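The scene view shows three jig-shaped things: orange (250,133), purple (416,188) and plywood (355,260). In the top view the plywood one is at (180,205), and it is the one meant because only it is bare plywood. The rack is at scene (197,180) / top (385,215), with three walls at scene (173,162), (192,177) and (213,187). An enlarged crop should confirm which is the pointed one.

```bash
python3 - <<'E'
from h import *
a=cv2.imread('pics/s0.png'); b=cv2.imread('pics/t0.png')
A=cv2.resize(a[140:220,145:250],None,fx=3.8,fy=3.8,interpolation=cv2.INTER_CUBIC)
A2=cv2.resize(a[210:305,295:410],(399,290),interpolation=cv2.INTER_CUBIC)
B=cv2.resize(b[175:255,330:440],None,fx=3.6,fy=3.6,interpolation=cv2.INTER_CUBIC)
B2=cv2.resize(b[145:260,130:230],None,fx=2.5,fy=2.5,interpolation=cv2.INTER_CUBIC)
o=np.zeros((600,800,3),np.uint8)
for im,(x,y) in((A,(0,0)),(A2,(400,0)),(B,(0,305)),(B2,(400,305))):
    h=min(im.shape[0],600-y);w=min(im.shape[1],800-x);o[y:y+h,x:x+w]=im[:h,:w]
cv2.imwrite('pics/c1.png',o)
E
```

```text
(no output)
```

View pics/c1.png

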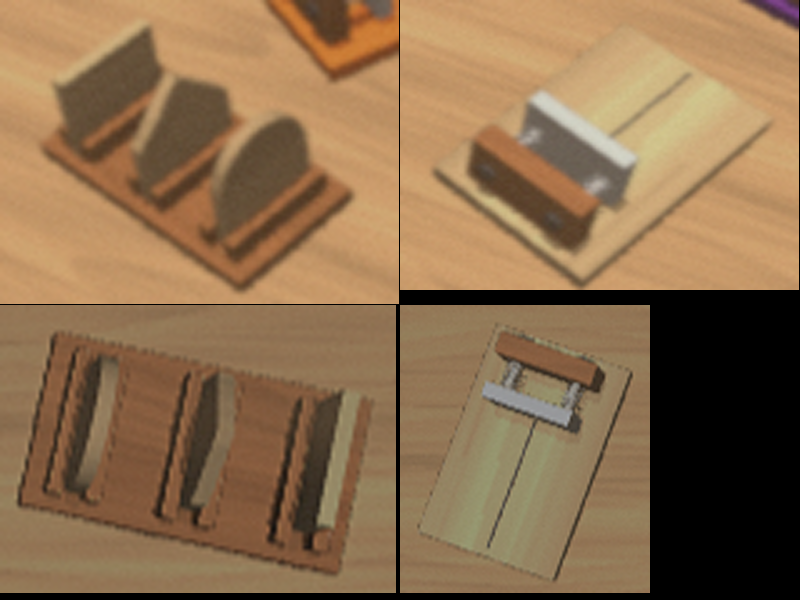

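The crop shows the pointed wall in the middle slot: scene about (192,177), top about (390,215). The others are the arch at top (357,203) and the square at (424,222). The plywood jig's centre line runs from top (184,191) to (165,242). Next I compute poses.

```bash
python3 - <<'E'
from h import *
C=cam('top')
def pose(px,z):
    P=np.array([onz(C,u,v,z)[:2] for u,v in px]); print(P.round(4).tolist(),'c',P.mean(0).round(4)); return P
r=pose([(345.3,182.5),(432.8,200.8),(423.9,249.4),(335,230.6)],.012)
print('sizes',[np.linalg.norm(r[i]-r[(i+1)%4]).round(4) for i in range(4)])
d=(r[0]-r[3])+(r[1]-r[2]); l=(r[0]-r[1])+(r[3]-r[2]);print('slotdir',np.degrees(np.arctan2(d[1],d[0])),'from long',np.degrees(np.arctan2(l[1],l[0]))-90)
j=pose([(168.8,152.2),(222.4,171.8),(192.4,255),(137.6,235)],.015)
print('sizes',[np.linalg.norm(j[i]-j[(i+1)%4]).round(4) for i in range(4)])
d=(j[0]-j[3])+(j[1]-j[2]);print('jigdir',np.degrees(np.arctan2(d[1],d[0])), 'origin',j.mean(0)-.01*d/np.linalg.norm(d))
cl=pose([(184.4,191),(165.2,241.8)],.015); d=cl[0]-cl[1];print(np.degrees(np.arctan2(d[1],d[0])))
s=read_state(); print(R.from_rotvec(s['tcp_rot']).as_matrix().round(4))
E
```

```text
[[0.6049, -0.153], [0.5639, -0.3464], [0.4563, -0.3243], [0.4974, -0.1293]] c [ 0.5306 -0.2383]
sizes [np.float64(0.1977), np.float64(0.1099), np.float64(0.1993), np.float64(0.1101)]
slotdir -12.018702363570311 from long -11.933156539017773
[[0.6733, 0.2432], [0.6286, 0.1218], [0.4428, 0.1859], [0.4868, 0.3087]] c [0.5579 0.2149]
sizes [np.float64(0.1294), np.float64(0.1966), np.float64(0.1304), np.float64(0.1977)]
jigdir -19.199377151149218 origin [0.54843212 0.21816235]
[[0.5853, 0.2063], [0.4718, 0.2468]] c [0.5285 0.2266]
-19.664837138463792
[[-9.377e-01  3.474e-01 -8.000e-04]
 [ 3.474e-01  9.377e-01 -2.000e-03]
 [ 1.000e-04 -2.100e-03 -1.000e+00]]
```

Emit:
{"name": "jog_arm", "arguments": {"turn": [[0, 0, 0], [0, 0, 0], [0, 0, 0], [0, 0, 0], [0, 0, 0], [0, 0, 0], [0, 0, 0], [0, 0, 0], [0, 0, 0], [0, 0, 0], [0, 0, 0], [0, 0, 0], [0, 0, 0], [0, 0, 0], [0, 0, 0], [0, 0, 0], [0, 0, 0], [0, 0, 0], [0, 0, 0], [0, 0, 0]], "delta_pos": [[-0.0232, -0.0285, 0.0012], [-0.0232, -0.0285, 0.0012], [-0.0232, -0.0285, 0.0012], [-0.0232, -0.0285, 0.0012], [-0.0232, -0.0285, 0.0012], [-0.0232, -0.0285, 0.0012], [-0.0232, -0.0285, 0.0012], [-0.0232, -0.0285, 0.0012], [-0.0232, -0.0285, 0.0012], [-0.0232, -0.0285, 0.0012], [-0.0232, -0.0285, 0.0012], [-0.0232, -0.0285, 0.0012], [-0.0232, -0.0285, 0.0012], [-0.0232, -0.0285, 0.0012], [-0.0232, -0.0285, 0.0012], [-0.0232, -0.0285, 0.0012], [-0.0232, -0.0285, 0.0012], [-0.0232, -0.0285, 0.0012], [-0.0232, -0.0285, 0.0012], [-0.0232, -0.0285, 0.0012]], "gripper": [0.0854, 0.0854, 0.0854, 0.0854, 0.0854, 0.0854, 0.0854, 0.0854, 0.0854, 0.0854, 0.0854, 0.0854, 0.0854, 0.0854, 0.0854, 0.0854, 0.0854, 0.0854, 0.0854, 0.0854]}}

```text
time: 1.77
tool_pos: [0.4714, -0.0646, 0.207]
tcp_rot: [-0.555, -3.092, -0.0]
wrist_force: [0.6, 0.0, 0.3]
width: 0.997
grip_force: 0.0
```

Emit:
{"name": "jog_arm", "arguments": {"turn": [[0, 0, 0], [0, 0, 0], [0, 0, 0], [0, 0, 0], [0, 0, 0], [0, 0, -0.072], [0, 0, -0.072], [0, 0, 0]], "delta_pos": [[-0.0232, -0.0285, 0.0012], [-0.0232, -0.0285, 0.0012], [-0.0232, -0.0285, 0.0012], [-0.0232, -0.0285, 0.0012], [-0.0232, -0.0285, 0.0012], [0, 0, 0], [0, 0, 0], [0, 0, 0]], "gripper": [0.0854, 0.0854, 0.0854, 0.0854, 0.0854, 0.0854, 0.0854, 0.0854]}}

```text
time: 2.43
tool_pos: [0.5304, -0.2374, 0.2003]
tcp_rot: [-0.33, -3.123, -0.001]
wrist_force: [1.0, -0.1, -0.3]
width: 1.0
grip_force: 0.0
```

```bash
cat >> h.py <<'E'
def st():
    s=read_state(); M=R.from_rotvec(s['tcp_rot']).as_matrix()
    print('t',round(s['time'],2),'p',s['tool_pos'].round(4),'yaw_y',np.degrees(np.arctan2(M[1,1],M[0,1])).round(2),'zax',M[:,2].round(3),'F',s['wrist_force'].round(2),'w',round(s['width'],3),'g',round(s['grip_force'],1)); return s,M
E
python3 - <<'E'
from h import *
st(); shot('wrist','w1.png')
E
```

```text
t 2.43 p [ 0.5304 -0.2374  0.2003] yaw_y 77.93 zax [-0.002  0.001 -1.   ] F [ 1.04 -0.14 -0.33] w 1.0 g 0.0
```

View pics/w1.png

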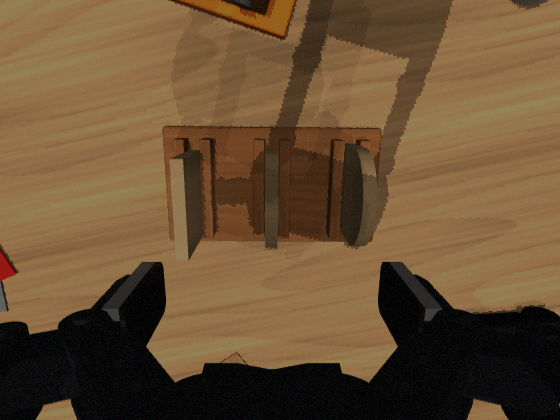

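The wrist view shows the rack squarely: rack corners about (165,127)–(380,241), and the gable edge-on in the middle slot at columns 265–279, rows 140–248.

```bash
python3 - <<'E'
from h import *
s,M=st(); C=cam('wrist',s)
def tl(u,v,z): return (M.T@(onz(C,u,v,z)-s['tool_pos'])).round(4)
print('rack',tl(164,127,.012),tl(380,128,.012),tl(169,241,.012),tl(375,241,.012))
im=cv2.imread('pics/w1.png')
for r in (160,180,190,200,210,220,235): print(r,im[r,250:292].mean(1).astype(int).tolist())
for u,v,z in((271.5,140,.062),(272,190,.102),(271.5,248,.062)): print(u,v,tl(u,v,z))
E
```

```text
t 2.48 p [ 0.5304 -0.2369  0.2005] yaw_y 77.8 zax [-0.001  0.001 -1.   ] F [-0.4   0.55 -0.64] w 1.0 g 0.0
rack [ 0.0531 -0.0986  0.1886] [0.0523 0.0966 0.1886] [-0.0562 -0.1021  0.1884] [-0.0561  0.1002  0.1885]
160 [71, 70, 71, 47, 45, 46, 45, 45, 46, 50, 44, 48, 48, 47, 30, 51, 58, 58, 56, 57, 56, 56, 58, 56, 58, 57, 58, 57, 52, 25, 42, 42, 44, 45, 42, 41, 42, 42, 54, 54, 40, 48]
180 [45, 43, 44, 40, 47, 51, 51, 50, 46, 50, 50, 53, 41, 37, 30, 47, 51, 52, 55, 52, 53, 51, 48, 53, 49, 51, 49, 51, 44, 40, 45, 50, 49, 48, 50, 47, 44, 50, 51, 49, 36, 42]
190 [48, 53, 49, 38, 45, 45, 46, 51, 48, 50, 49, 50, 53, 47, 27, 48, 49, 49, 47, 50, 49, 53, 54, 51, 50, 50, 51, 50, 37, 41, 41, 44, 48, 44, 48, 42, 48, 52, 51, 44, 46, 48]
200 [48, 50, 50, 39, 46, 39, 45, 44, 44, 48, 49, 49, 48, 48, 30, 51, 58, 53, 52, 51, 53, 49, 50, 62, 58, 60, 59, 61, 49, 44, 43, 45, 47, 43, 44, 46, 45, 50, 51, 39, 44, 45]
210 [47, 46, 45, 36, 45, 42, 42, 44, 45, 44, 45, 48, 49, 46, 25, 66, 61, 65, 67, 65, 67, 65, 66, 66, 66, 64, 66, 67, 58, 41, 47, 45, 43, 44, 41, 46, 46, 51, 47, 36, 43, 39]
220 [48, 48, 43, 37, 41, 47, 42, 46, 44, 39, 44, 47, 46, 49, 40, 60, 63, 57, 64, 64, 64, 64, 64, 61, 63, 60, 61, 64, 43, 43, 42, 43, 44, 42, 43, 42, 44, 47, 41, 29, 42, 46]
235 [71, 70, 72, 56, 73, 73, 72, 73, 71, 69, 73, 75, 76, 69, 46, 58, 61, 62, 59, 58, 59, 59, 60, 63, 58, 58, 59, 62, 41, 43, 43, 47, 44, 43, 41, 40, 48, 45, 45, 76, 79, 78]
271.5 140 [ 0.0453 -0.0015  0.1386]
272 190 [ 0.0143 -0.0011  0.0985]
271.5 248 [-0.0439 -0.0015  0.1385]
```

Emit:
{"name": "jog_arm", "arguments": {"turn": [[0, 0, 0], [0, 0, 0], [0, 0, 0], [0, 0, 0], [0, 0, 0], [0, 0, 0], [0, 0, 0], [0, 0, 0], [0, 0, 0], [0, 0, 0], [0, 0, 0], [0, 0, 0]], "delta_pos": [[-0.002, -0.0012, 0], [0, 0, 0.01], [0, 0, 0.02], [0, 0, 0.02], [0, 0, 0.02], [0, 0, 0.02], [0, 0, 0.02], [0, 0, 0.02], [0, 0, 0.014], [0, 0, 0.009], [0, 0, 0.004], [0, 0, 0]], "gripper": [0.05, 0.05, 0.05, 0.05, 0.05, 0.05, 0.05, 0.05, 0.05, 0.05, 0.05, 0.05]}}

```text
time: 3.48
tool_pos: [0.5318, -0.2376, 0.0432]
tcp_rot: [-0.33, -3.122, -0.001]
wrist_force: [-0.4, 0.5, 0.3]
width: 0.582
grip_force: 0.0
```

Emit:
{"name": "jog_arm", "arguments": {"turn": [[0, 0, 0], [0, 0, 0], [0, 0, 0], [0, 0, 0], [0, 0, 0], [0, 0, 0], [0, 0, 0], [0, 0, 0], [0, 0, 0], [0, 0, 0], [0, 0, 0], [0, 0, 0]], "delta_pos": [[0, 0, 0], [0, 0, 0], [0, 0, 0], [0, 0, 0], [0, 0, 0], [0, 0, 0], [0, 0, 0], [0, 0, 0], [0, 0, 0], [0, 0, 0], [0, 0, 0], [0, 0, 0]], "gripper": [0.02, 0, 0, 0, 0, 0, 0, 0, 0, 0, 0, 0], "grip_force": 80}}

```text
time: 4.48
tool_pos: [0.5336, -0.2388, 0.0457]
tcp_rot: [0.33, 3.122, -0.001]
wrist_force: [0.2, 0.1, 5.1]
width: 0.111
grip_force: 78.1
```

Emit:
{"name": "jog_arm", "arguments": {"turn": [[0, 0, 0], [0, 0, 0], [0, 0, 0], [0, 0, 0], [0, 0, 0], [0, 0, 0], [0, 0, 0], [0, 0, 0], [0, 0, 0], [0, 0, 0]], "delta_pos": [[0, 0, -0.004], [0, 0, -0.008], [0, 0, -0.012], [0, 0, -0.016], [0, 0, -0.02], [0, 0, -0.025], [0, 0, -0.025], [0, 0, -0.02], [0, 0, 0], [0, 0, 0]], "gripper": [0, 0, 0, 0, 0, 0, 0, 0, 0, 0]}}

```text
time: 5.32
tool_pos: [0.5337, -0.2388, 0.1768]
tcp_rot: [0.33, 3.12, -0.002]
wrist_force: [-0.2, 0.3, -0.3]
width: 0.107
grip_force: 77.8
```

```bash
python3 - <<'E'
from h import *
s,M=st(); shot('wrist','w2.png')
C=cam('wrist',s); print('tcp px',proj(C,s['tool_pos']))
# jig standoff target: wall centre 25mm before contact
a=np.radians(-19.4); d=np.array([np.cos(a),np.sin(a)]); o=np.array([.5484,.2182])
t=o-.035*d; print('target',t,'delta tool',M.T@(np.r_[t,.19]-s['tool_pos']))
E
```

```text
t 5.32 p [ 0.5337 -0.2388  0.1768] yaw_y 77.92 zax [ 0.004 -0.002 -1.   ] F [-0.18  0.34 -0.25] w 0.107 g 77.8
tcp px (np.float64(274.9631445372479), np.float64(270.5359976878189))
target [0.51538721 0.22982564] delta tool [ 0.11590757  0.45442781 -0.01421442]
```

View pics/w2.png

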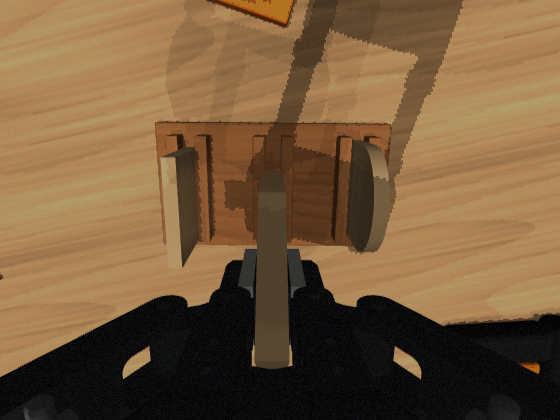

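The gable is held centrally between the pads at (272,270), hanging straight, and the other walls haven't moved. Carrying it to the jig.

Emit:
{"name": "jog_arm", "arguments": {"turn": [[0, 0, 0], [0, 0, 0], [0, 0, 0], [0, 0, 0], [0, 0, 0], [0, 0, 0], [0, 0, 0], [0, 0, 0], [0, 0, 0], [0, 0, 0], [0, 0, 0], [0, 0, 0], [0, 0, 0], [0, 0, 0], [0, 0, 0.032], [0, 0, 0.032], [0, 0, 0.032], [0, 0, 0.032], [0, 0, 0], [0, 0, 0]], "delta_pos": [[0.0028, 0.011, -0.0144], [0.0056, 0.022, 0], [0.0084, 0.033, 0], [0.0092, 0.036, 0], [0.0092, 0.036, 0], [0.0092, 0.036, 0], [0.0092, 0.036, 0], [0.0092, 0.036, 0], [0.0092, 0.036, 0], [0.0092, 0.036, 0], [0.0092, 0.036, 0], [0.0092, 0.036, 0], [0.0084, 0.033, 0], [0.0064, 0.025, 0], [0.0028, 0.011, 0], [0.0018, 0.007, 0], [0, 0, 0], [0, 0, 0], [0, 0, 0], [0, 0, 0]], "gripper": [0, 0, 0, 0, 0, 0, 0, 0, 0, 0, 0, 0, 0, 0, 0, 0, 0, 0, 0, 0]}}

```text
time: 7.03
tool_pos: [0.5128, 0.2419, 0.1869]
tcp_rot: [-0.528, -3.094, 0.003]
wrist_force: [0.5, -0.1, -0.8]
width: 0.106
grip_force: 77.8
```

```bash
python3 - <<'E'
from h import *
s,M=st(); shot('wrist','w3.png')
C=cam('wrist',s)
a=np.radians(-19.4); d=np.array([np.cos(a),np.sin(a)]); n=np.array([-d[1],d[0]]); o=np.array([.5484,.2182])
for p in((o-.08*d),(o),(o+.04*d)): print(proj(C,np.r_[p,.015]))
E
```

```text
t 7.03 p [0.5128 0.2419 0.1869] yaw_y 70.64 zax [-0.003 -0.001 -1.   ] F [ 0.5  -0.09 -0.83] w 0.106 g 77.8
(np.float64(261.5847337588138), np.float64(145.2646232977894))
(np.float64(262.10210984040015), np.float64(232.58559221647573))
(np.float64(262.33736923969263), np.float64(272.29187054008327))
```

View pics/w3.png

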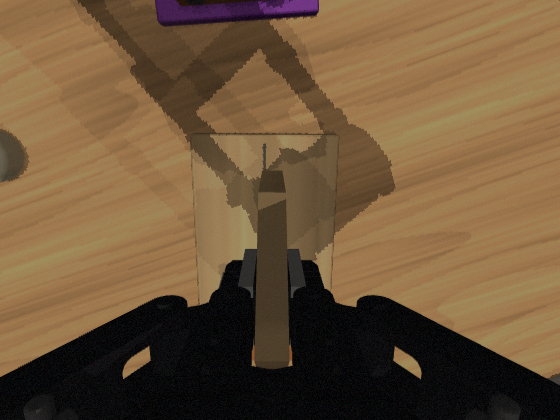

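The view shows the bed's near edge from (191,134) to (339,134), its sides symmetric, and the centre line at column ~265, rows 143–168. The wall's near edge is at column ~272. Next I measure the offset.

```bash
python3 - <<'E'
from h import *
s,M=st(); C=cam('wrist',s); im=cv2.imread('pics/w3.png').mean(2)
g=im[:, :]
for r in range(146,168,4):
    print(r,'line',255+int(g[r,255:275].argmin()),'tl',[ (M.T@(onz(C,255+int(g[r,255:275].argmin()),r,.015)-s['tool_pos'])).round(4)])
for r in (150,180,210,240,270):
    dx=np.abs(np.diff(cv2.GaussianBlur(g,(3,3),0)[r])); l=183+int(dx[183:207].argmax()); q=325+int(dx[325:347].argmax())
    A,B=[M.T@(onz(C,u+.5,r,.015)-s['tool_pos']) for u in(l,q)]; print(r,l,q,A.round(4),B.round(4),((A+B)/2)[1].round(4))
print('near edge',M.T@(onz(C,265,134,.015)-s['tool_pos']))
# wall near edge columns at underside (row ~175, z=tcp-.033)
print(g[180,250:295].astype(int).tolist(), M.T@(onz(C,272,171,s['tool_pos'][2]-.033)-s['tool_pos']), M.T@(onz(C,272,190,s['tool_pos'][2]-.033)-s['tool_pos']))
E
```

```text
t 7.08 p [0.5131 0.2419 0.1873] yaw_y 70.64 zax [-0.002 -0.001 -1.   ] F [ 0.11 -0.38 -0.33] w 0.104 g 77.8
146 line 264 tl [array([ 0.0374, -0.0081,  0.1724])]
150 line 264 tl [array([ 0.034 , -0.0081,  0.1724])]
154 line 264 tl [array([ 0.0305, -0.0081,  0.1724])]
158 line 264 tl [array([ 0.027 , -0.0081,  0.1724])]
162 line 263 tl [array([ 0.0235, -0.009 ,  0.1723])]
166 line 264 tl [array([ 0.02  , -0.0081,  0.1723])]
150 193 336 [ 0.034  -0.0697  0.1725] [0.034  0.0552 0.1723] -0.0072
180 193 334 [ 0.0074 -0.0711  0.1724] [0.0075 0.0547 0.1722] -0.0082
210 192 333 [-0.0204 -0.0736  0.1724] [-0.0203  0.0551  0.1722] -0.0093
240 194 333 [-0.0494 -0.0734  0.1723] [-0.0493  0.0564  0.1721] -0.0085
270 196 330 [-0.0798 -0.0732  0.1723] [-0.0797  0.0549  0.172 ] -0.0091
near edge [ 0.04768411 -0.00713697  0.17238909]
[88, 86, 82, 84, 71, 70, 72, 72, 70, 71, 58, 56, 56, 52, 49, 51, 53, 49, 53, 54, 51, 53, 49, 49, 51, 50, 51, 49, 48, 47, 46, 47, 51, 49, 89, 91, 89, 88, 87, 88, 86, 87, 89, 88, 87] [ 0.03779008 -0.00129105  0.03307287] [ 0.02821623 -0.00128392  0.03305498]
```

Emit:
{"name": "jog_arm", "arguments": {"turn": [[0, 0, 0], [0, 0, 0], [0, 0, 0], [0, 0, 0], [0, 0, 0], [0, 0, 0], [0, 0, 0], [0, 0, 0], [0, 0, 0], [0, 0, 0], [0, 0, 0]], "delta_pos": [[-0.01, -0.004, 0], [-0.01, -0.0035, 0.01], [0, 0, 0.015], [0, 0, 0.02], [0, 0, 0.02], [0, 0, 0.02], [0, 0, 0.02], [0, 0, 0.015], [0, 0, 0.01], [0, 0, 0.002], [0, 0, 0]], "gripper": [0, 0, 0, 0, 0, 0, 0, 0, 0, 0, 0], "grip_force": 110}}

```text
time: 8.0
tool_pos: [0.5301, 0.2278, 0.0556]
tcp_rot: [-0.53, -3.095, 0.002]
wrist_force: [-0.2, 0.1, 0.0]
width: 0.102
grip_force: 107.9
```

```bash
python3 - <<'E'
from h import *
s,M=st(); shot('wrist','w4.png'); st()
im=cv2.imread('pics/w4.png'); cv2.imwrite('pics/w4c.png',cv2.resize(im[0:280,170:370],None,fx=2.1,fy=2.1,interpolation=cv2.INTER_CUBIC))
E
```

```text
t 8.0 p [0.5301 0.2278 0.0556] yaw_y 70.56 zax [-0.002 -0.001 -1.   ] F [-0.21  0.08  0.02] w 0.102 g 107.9
t 8.05 p [0.5308 0.2283 0.0568] yaw_y 70.57 zax [ 0. -0. -1.] F [-1.19  0.68 -0.8 ] w 0.102 g 107.9
```

View pics/w4c.png

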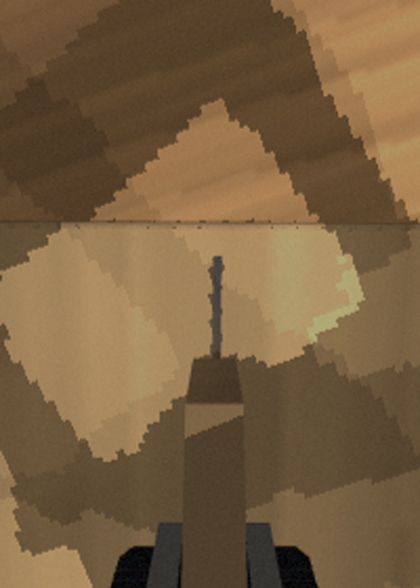

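The crop shows the wall's near bottom edge centred at crop column ~214.5 (row 355) and the marked line at ~216.5. That means the wall is ~0.5–0.8 mm off and parallel. I correct this and lower it to the bed.

Emit:
{"name": "jog_arm", "arguments": {"turn": [[0, 0, 0], [0, 0, 0], [0, 0, 0], [0, 0, 0], [0, 0, 0], [0, 0, 0]], "delta_pos": [[0, 0.0007, 0.002], [0, 0, 0.002], [0, 0, 0.001], [0, 0, 0.001], [0, 0, 0], [0, 0, 0]], "gripper": [0, 0, 0, 0, 0, 0]}}

```text
time: 8.55
tool_pos: [0.5306, 0.2294, 0.0508]
tcp_rot: [0.529, 3.096, 0.0]
wrist_force: [-0.6, -0.4, -0.2]
width: 0.105
grip_force: 107.9
```

Emit:
{"name": "jog_arm", "arguments": {"turn": [[0, 0, 0], [0, 0, 0], [0, 0, 0]], "delta_pos": [[0, 0, 0.001], [0, 0, 0], [0, 0, 0]], "gripper": [0, 0, 0]}}

```text
time: 8.8
tool_pos: [0.5304, 0.2293, 0.0496]
tcp_rot: [-0.53, -3.097, 0.0]
wrist_force: [-0.8, -1.0, 0.4]
width: 0.098
grip_force: 107.9
```

Emit:
{"name": "jog_arm", "arguments": {"turn": [[0, 0, 0], [0, 0, 0], [0, 0, 0]], "delta_pos": [[0, 0, 0.001], [0, 0, 0], [0, 0, 0]], "gripper": [0, 0, 0]}}

```text
time: 9.05
tool_pos: [0.5307, 0.2294, 0.0488]
tcp_rot: [0.53, 3.096, 0.0]
wrist_force: [-0.3, -0.6, -0.5]
width: 0.103
grip_force: 108.7
```

Emit:
{"name": "jog_arm", "arguments": {"turn": [[0, 0, 0], [0, 0, 0], [0, 0, 0]], "delta_pos": [[0, 0, 0.001], [0, 0, 0], [0, 0, 0]], "gripper": [0, 0, 0]}}

```text
time: 9.3
tool_pos: [0.5307, 0.2294, 0.0487]
tcp_rot: [0.53, 3.097, 0.0]
wrist_force: [-3.3, 0.6, 6.9]
width: 0.103
grip_force: 109.7
```

Emit:
{"name": "jog_arm", "arguments": {"turn": [[0, 0, 0], [0, 0, 0], [0, 0, 0], [0, 0, 0], [0, 0, 0], [0, 0, 0], [0, 0, 0]], "delta_pos": [[0, 0, -0.0005], [-0.004, 0, 0], [-0.004, 0, 0], [-0.004, 0, 0], [-0.003, 0, 0], [0, 0, 0], [0, 0, 0]], "gripper": [0, 0, 0, 0, 0, 0, 0]}}

```text
time: 9.88
tool_pos: [0.5453, 0.2245, 0.0487]
tcp_rot: [0.53, 3.096, 0.001]
wrist_force: [-0.7, -0.3, 4.9]
width: 0.103
grip_force: 109.0
```

Emit:
{"name": "jog_arm", "arguments": {"turn": [[0, 0, 0], [0, 0, 0], [0, 0, 0], [0, 0, 0], [0, 0, 0]], "delta_pos": [[-0.002, 0, 0], [-0.002, 0, 0], [-0.001, 0, 0], [0, 0, 0], [0, 0, 0]], "gripper": [0, 0, 0, 0, 0]}}

```text
time: 10.3
tool_pos: [0.5489, 0.2231, 0.0488]
tcp_rot: [-0.53, -3.096, -0.001]
wrist_force: [-4.1, 1.6, 7.4]
width: 0.102
grip_force: 109.7
```

```bash
python3 - <<'E'
from h import *
s,M=st(); s,_=shot('wrist','w5.png'); print(M.T@s['wrist_force'])
im=cv2.imread('pics/w5.png'); cv2.imwrite('pics/w5c.png',cv2.resize(im[0:280,170:370],None,fx=2.1,fy=2.1,interpolation=cv2.INTER_CUBIC))
E
```

```text
t 10.3 p [0.5489 0.2231 0.0488] yaw_y 70.58 zax [-0.001  0.001 -1.   ] F [-4.12  1.63  7.42] w 0.102 g 109.7
[ 4.43491986  0.17409066 -7.41454314]
```

View pics/w5c.png

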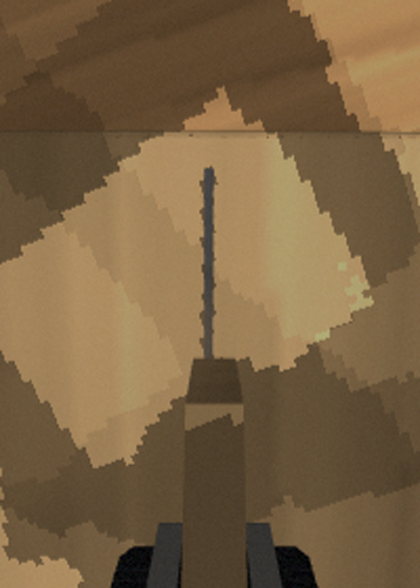

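The line is now at crop column ~208.5 and the wall's bottom centre is at ~214.5, so the wall is ~1.3 mm to one side. I back off, lift slightly, shift and lower again.

Emit:
{"name": "jog_arm", "arguments": {"turn": [[0, 0, 0], [0, 0, 0], [0, 0, 0], [0, 0, 0], [0, 0, 0], [0, 0, 0], [0, 0, 0]], "delta_pos": [[0.003, 0, 0], [0.003, 0, -0.002], [0, -0.0012, 0], [0, 0, 0], [0, 0, 0], [0, 0, 0], [0, 0, 0]], "gripper": [0, 0, 0, 0, 0, 0, 0]}}

```text
time: 10.93
tool_pos: [0.5432, 0.2234, 0.0499]
tcp_rot: [-0.53, -3.096, 0.0]
wrist_force: [-0.0, 0.3, -0.4]
width: 0.105
grip_force: 108.7
```

```bash
cat >> h.py <<'E'
def off(f):
    s,M=st(); s,im=shot('wrist',f); g=im.astype(float).mean(2); r=im[:,:,0].astype(float)-im[:,:,2]
    out=[]
    for v in range(85,166,10):
        row=r[v-2:v+3,255:290].mean(0); w=np.clip(np.median(row)-row-12,0,None); out.append((v,round(255+(w*np.arange(35)).sum()/max(w.sum(),1e-6),1)))
    print('line',out)
    for v in(176,182,186): 
        d=np.diff(cv2.GaussianBlur(g,(3,3),0)[v]); l=250+np.abs(d[250:268]).argmax()+.5; q=278+np.abs(d[278:295]).argmax()+.5; print(v,l,q,(l+q)/2)
    return s,im
E
python3 - <<'E'
from h import *
off('w6.png')
E
```

```text
t 10.93 p [0.5432 0.2234 0.0499] yaw_y 70.58 zax [-0. -0. -1.] F [-0.01  0.29 -0.41] w 0.105 g 108.7
line [(85, np.float64(255.0)), (95, np.float64(272.7)), (105, np.float64(272.6)), (115, np.float64(272.4)), (125, np.float64(272.3)), (135, np.float64(272.6)), (145, np.float64(272.5)), (155, np.float64(272.3)), (165, np.float64(272.2))]
176 260.5 282.5 271.5
182 259.5 283.5 271.5
186 258.5 284.5 271.5
```

Emit:
{"name": "jog_arm", "arguments": {"turn": [[0, 0, 0], [0, 0, 0], [0, 0, 0], [0, 0, 0], [0, 0, 0], [0, 0, 0]], "delta_pos": [[0, 0.0003, 0.001], [0, 0, 0.0005], [-0.002, 0, 0], [-0.002, 0, 0], [0, 0, 0], [0, 0, 0]], "gripper": [0, 0, 0, 0, 0, 0]}}

```text
time: 11.48
tool_pos: [0.5477, 0.2224, 0.0487]
tcp_rot: [0.53, 3.096, 0.0]
wrist_force: [-0.1, 0.1, 0.1]
width: 0.097
grip_force: 108.8
```

Emit:
{"name": "jog_arm", "arguments": {"turn": [[0, 0, 0], [0, 0, 0], [0, 0, 0], [0, 0, 0]], "delta_pos": [[-0.002, 0, 0], [-0.002, 0, 0], [0, 0, 0], [0, 0, 0]], "gripper": [0, 0, 0, 0]}}

```text
time: 11.82
tool_pos: [0.5508, 0.2212, 0.0488]
tcp_rot: [-0.53, -3.096, -0.0]
wrist_force: [-3.4, 1.4, 3.2]
width: 0.099
grip_force: 109.1
```

```bash
python3 - <<'E'
from h import *
s,M=off('w7.png'); shot('top','t7.png'); a,b=st(); print(b.T@a['wrist_force'])
E
```

```text
t 11.82 p [0.5508 0.2212 0.0488] yaw_y 70.58 zax [-0.001  0.    -1.   ] F [-3.4   1.36  3.16] w 0.099 g 109.1
line [(85, np.float64(271.2)), (95, np.float64(271.1)), (105, np.float64(271.4)), (115, np.float64(271.4)), (125, np.float64(271.2)), (135, np.float64(271.1)), (145, np.float64(270.9)), (155, np.float64(271.1)), (165, np.float64(271.2))]
176 260.5 290.5 275.5
182 259.5 283.5 271.5
186 258.5 284.5 271.5
t 11.92 p [0.5507 0.2213 0.0488] yaw_y 70.59 zax [-0.  0. -1.] F [-3.84  1.02  4.21] w 0.102 g 109.1
[ 3.96542604 -0.3180383  -4.21244783]
```

Emit:
{"name": "jog_arm", "arguments": {"turn": [[0, 0, 0], [0, 0, 0], [0, 0, 0], [0, 0, 0]], "delta_pos": [[-0.001, 0, 0], [-0.001, 0, 0], [0, 0, 0], [0, 0, 0]], "gripper": [0, 0, 0, 0]}}

```text
time: 12.25
tool_pos: [0.5522, 0.2207, 0.0488]
tcp_rot: [-0.53, -3.095, -0.0]
wrist_force: [-5.5, 2.2, 5.4]
width: 0.103
grip_force: 109.2
```

Emit:
{"name": "jog_arm", "arguments": {"turn": [[0, 0, 0], [0, 0, 0], [0, 0, 0], [0, 0, 0]], "delta_pos": [[-0.001, 0, 0], [-0.001, 0, 0], [0, 0, 0], [0, 0, 0]], "gripper": [0, 0, 0, 0]}}

```text
time: 12.58
tool_pos: [0.5536, 0.2202, 0.0488]
tcp_rot: [-0.529, -3.094, -0.0]
wrist_force: [-6.1, 2.6, 5.2]
width: 0.104
grip_force: 109.3
```

```bash
python3 - <<'E'
from h import *
off('w8.png'); shot('scene','s8.png'); shot('top','t8.png'); a,b=st(); print(b.T@a['wrist_force'])
A=cv2.imread('pics/s8.png')[205:305,295:410]; B=cv2.imread('pics/t8.png')[145:260,130:230]; B0=cv2.imread('pics/t0.png')[145:260,130:230]
o=np.zeros((300,800,3),np.uint8)
for i,m in enumerate((A,B0,B)):
    k=min(265/m.shape[1],300/m.shape[0]); m=cv2.resize(m,None,fx=k,fy=k,interpolation=cv2.INTER_CUBIC); o[:m.shape[0],i*266:i*266+m.shape[1]]=m
cv2.imwrite('pics/c8.png',cv2.resize(o,(800,300)))
E
```

```text
t 12.58 p [0.5536 0.2202 0.0488] yaw_y 70.58 zax [-0.002  0.    -1.   ] F [-6.09  2.58  5.25] w 0.104 g 109.3
line [(85, np.float64(271.6)), (95, np.float64(271.4)), (105, np.float64(271.2)), (115, np.float64(271.3)), (125, np.float64(271.5)), (135, np.float64(271.4)), (145, np.float64(271.3)), (155, np.float64(271.2)), (165, np.float64(271.1))]
176 260.5 282.5 271.5
182 259.5 283.5 271.5
186 258.5 284.5 271.5
t 12.73 p [0.5537 0.2202 0.0488] yaw_y 70.58 zax [-0.002  0.    -1.   ] F [-7.26  2.33  6.44] w 0.099 g 109.3
[ 7.63300883 -0.21974595 -6.42323544]
```

View pics/c8.png

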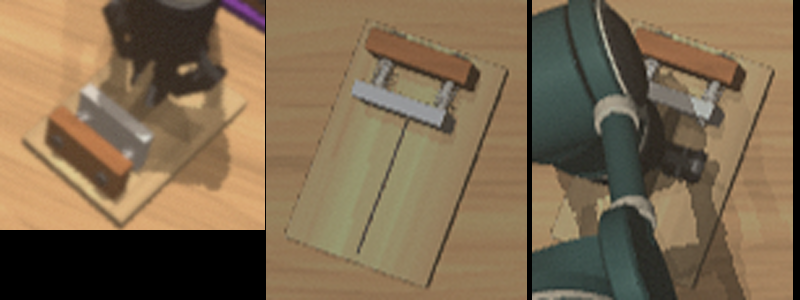

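The plate appears to have started moving, and the wall is on the line. I measure plate travel from the pictures by comparing before and now.

```bash
python3 - <<'E'
from h import *
a=np.radians(-19.4); d=np.array([np.cos(a),np.sin(a),0]); n=np.array([-d[1],d[0],0]); o=np.array([.5484,.2182,0])
g=lambda f:cv2.cvtColor(cv2.imread('pics/'+f),cv2.COLOR_BGR2GRAY).astype(np.float32)
# scene: plate's rear top edge/bar end regions; gradient profile along the projected push direction
for cam_n,f0,fs in(('scene','s0.png',['s8.png']),('top','t0.png',['t7.png','t8.png'])):
    C=cam(cam_n)
    for f in fs:
        for lat in(-.036,-.034,-.030,-.025,.02,.034):
            r=[]
            for k in (f0,f):
                I=g(k); xs=np.arange(.025,.085,.0005); P=np.array([[proj(C,o+d*x+n*(lat+e)+[0,0,.072]) for x in xs] for e in(-.002,0,.002)],np.float32)
                v=cv2.remap(I,P[...,0],P[...,1],cv2.INTER_LINEAR).mean(0); dv=np.diff(v)
                r.append((xs[dv.argmax()].round(4),int(dv.max()*10),xs[dv.argmin()].round(4),int(dv.min()*10)))
            print(f,lat,r)
E
```

```text
s8.png -0.036 [(np.float64(0.0595), 17, np.float64(0.054), -25), (np.float64(0.046), 15, np.float64(0.0595), -29)]
s8.png -0.034 [(np.float64(0.0595), 27, np.float64(0.0535), -47), (np.float64(0.046), 28, np.float64(0.0595), -50)]
s8.png -0.03 [(np.float64(0.0405), 37, np.float64(0.0535), -88), (np.float64(0.0465), 39, np.float64(0.0605), -88)]
s8.png -0.025 [(np.float64(0.0705), 37, np.float64(0.054), -100), (np.float64(0.0475), 66, np.float64(0.0605), -95)]
s8.png 0.02 [(np.float64(0.0405), 47, np.float64(0.055), -100), (np.float64(0.0465), 44, np.float64(0.0605), -42)]
s8.png 0.034 [(np.float64(0.0415), 22, np.float64(0.0545), -94), (np.float64(0.0475), 31, np.float64(0.0605), -83)]
t7.png -0.036 [(np.float64(0.0395), 90, np.float64(0.036), -110), (np.float64(0.0425), 114, np.float64(0.038), -80)]
t7.png -0.034 [(np.float64(0.0395), 130, np.float64(0.036), -108), (np.float64(0.0425), 119, np.float64(0.055), -87)]
t7.png -0.03 [(np.float64(0.039), 126, np.float64(0.0365), -105), (np.float64(0.042), 136, np.float64(0.077), -96)]
t7.png -0.025 [(np.float64(0.039), 121, np.float64(0.0
[... 292 characters left out ...]

t8.png -0.036 [(np.float64(0.0395), 90, np.float64(0.036), -110), (np.float64(0.0455), 96, np.float64(0.059), -84)]
t8.png -0.034 [(np.float64(0.0395), 130, np.float64(0.036), -108), (np.float64(0.046), 134, np.float64(0.059), -88)]
t8.png -0.03 [(np.float64(0.039), 126, np.float64(0.0365), -105), (np.float64(0.046), 122, np.float64(0.077), -90)]
t8.png -0.025 [(np.float64(0.039), 121, np.float64(0.0365), -109), (np.float64(0.0465), 131, np.float64(0.0745), -123)]
t8.png 0.02 [(np.float64(0.0395), 128, np.float64(0.076), -99), (np.float64(0.08), 82, np.float64(0.076), -115)]
t8.png 0.034 [(np.float64(0.0405), 86, np.float64(0.0755), -133), (np.float64(0.0265), 106, np.float64(0.0465), -78)]
```

Plate travel so far is 6.5 mm, from both cameras in agreement. About 3.5 mm more is needed.

Emit:
{"name": "jog_arm", "arguments": {"turn": [[0, 0, 0], [0, 0, 0], [0, 0, 0], [0, 0, 0], [0, 0, 0], [0, 0, 0]], "delta_pos": [[-0.001, 0, 0], [-0.001, 0, 0], [-0.001, 0, 0], [-0.001, 0, 0], [0, 0, 0], [0, 0, 0]], "gripper": [0, 0, 0, 0, 0, 0]}}

```text
time: 13.23
tool_pos: [0.5567, 0.2191, 0.0489]
tcp_rot: [-0.529, -3.093, -0.0]
wrist_force: [-9.5, 3.3, 8.3]
width: 0.101
grip_force: 109.5
```

```bash
cat > tr.py <<'E'
from h import *
import sys
k=sys.argv[1]
off(f'w{k}.png'); shot('scene',f's{k}.png'); shot('top',f't{k}.png'); s,M=st(); print((M.T@s['wrist_force']).round(2))
a=np.radians(-19.4); d=np.array([np.cos(a),np.sin(a),0]); n=np.array([-d[1],d[0],0]); o=np.array([.5484,.2182,0])
g=lambda f:cv2.cvtColor(cv2.imread('pics/'+f),cv2.COLOR_BGR2GRAY).astype(np.float32)
for cn,sg,lats in(('scene',-1,(-.034,-.03,-.025,.034)),('top',1,(-.036,-.034,-.03,-.025))):
    C=cam(cn); out=[]
    for lat in lats:
        r=[]
        for f in(cn[0]+'0.png',cn[0]+k+'.png'):
            xs=np.arange(.03,.07,.0005); P=np.array([[proj(C,o+d*x+n*(lat+e)+[0,0,.072]) for x in xs] for e in(-.002,0,.002)],np.float32)
            r.append(xs[(sg*np.diff(cv2.remap(g(f),P[...,0],P[...,1],cv2.INTER_LINEAR).mean(0))).argmax()])
        out.append(round((r[1]-r[0])*1e3,1))
    print(cn,'travel mm',out)
E
python3 tr.py 9
```

```text
t 13.23 p [0.5567 0.2191 0.0489] yaw_y 70.58 zax [-0.004  0.001 -1.   ] F [-9.5   3.29  8.26] w 0.101 g 109.5
line [(85, np.float64(271.4)), (95, np.float64(271.1)), (105, np.float64(271.5)), (115, np.float64(271.5)), (125, np.float64(271.3)), (135, np.float64(271.2)), (145, np.float64(270.9)), (155, np.float64(271.3)), (165, np.float64(271.4))]
176 260.5 290.5 275.5
182 259.5 283.5 271.5
186 258.5 284.5 271.5
t 13.38 p [0.5566 0.2191 0.0489] yaw_y 70.58 zax [-0.004  0.001 -1.   ] F [-8.63  3.02  8.55] w 0.104 g 109.5
[ 9.17 -0.03 -8.52]
scene travel mm [np.float64(9.5), np.float64(9.5), np.float64(9.0), np.float64(9.0)]
top travel mm [np.float64(9.5), np.float64(10.0), np.float64(10.5), np.float64(10.5)]
```

Travel is ~9.7 mm, about half. Holding steadily for more than two seconds.

Emit:
{"name": "jog_arm", "arguments": {"turn": [[0, 0, 0], [0, 0, 0], [0, 0, 0], [0, 0, 0], [0, 0, 0], [0, 0, 0], [0, 0, 0], [0, 0, 0], [0, 0, 0], [0, 0, 0], [0, 0, 0], [0, 0, 0], [0, 0, 0], [0, 0, 0], [0, 0, 0], [0, 0, 0], [0, 0, 0], [0, 0, 0], [0, 0, 0], [0, 0, 0]], "delta_pos": [[0, 0, 0], [0, 0, 0], [0, 0, 0], [0, 0, 0], [0, 0, 0], [0, 0, 0], [0, 0, 0], [0, 0, 0], [0, 0, 0], [0, 0, 0], [0, 0, 0], [0, 0, 0], [0, 0, 0], [0, 0, 0], [0, 0, 0], [0, 0, 0], [0, 0, 0], [0, 0, 0], [0, 0, 0], [0, 0, 0]], "gripper": [0, 0, 0, 0, 0, 0, 0, 0, 0, 0, 0, 0, 0, 0, 0, 0, 0, 0, 0, 0]}}

```text
time: 15.05
tool_pos: [0.5566, 0.2191, 0.0489]
tcp_rot: [-0.529, -3.093, 0.0]
wrist_force: [-8.1, 3.8, 8.6]
width: 0.101
grip_force: 109.5
```

Emit:
{"name": "jog_arm", "arguments": {"turn": [[0, 0, 0], [0, 0, 0], [0, 0, 0], [0, 0, 0], [0, 0, 0], [0, 0, 0], [0, 0, 0], [0, 0, 0], [0, 0, 0], [0, 0, 0], [0, 0, 0], [0, 0, 0]], "delta_pos": [[0, 0, 0], [0, 0, 0], [0, 0, 0], [0, 0, 0], [0, 0, 0], [0, 0, 0], [0, 0, 0], [0, 0, 0], [0, 0, 0], [0, 0, 0], [0, 0, 0], [0, 0, 0]], "gripper": [0, 0, 0, 0, 0, 0, 0, 0, 0, 0, 0, 0]}}

```text
time: 16.05
tool_pos: [0.5567, 0.2191, 0.0489]
tcp_rot: [-0.529, -3.093, 0.0]
wrist_force: [-8.9, 3.8, 8.4]
width: 0.099
grip_force: 109.5
```

```bash
python3 tr.py 10 && python3 -c "
from h import *
print(ticket.finish_job())"
```

```text
t 16.05 p [0.5567 0.2191 0.0489] yaw_y 70.58 zax [-0.004  0.001 -1.   ] F [-8.92  3.85  8.38] w 0.099 g 109.5
line [(85, np.float64(271.4)), (95, np.float64(271.2)), (105, np.float64(271.5)), (115, np.float64(271.5)), (125, np.float64(271.3)), (135, np.float64(271.2)), (145, np.float64(270.9)), (155, np.float64(271.3)), (165, np.float64(271.4))]
176 260.5 290.5 275.5
182 259.5 283.5 271.5
186 258.5 284.5 271.5
t 16.2 p [0.5566 0.2191 0.0489] yaw_y 70.58 zax [-0.004  0.001 -1.   ] F [-8.68  3.91  8.16] w 0.099 g 109.5
[ 9.52  0.8  -8.13]
scene travel mm [np.float64(9.5), np.float64(9.5), np.float64(9.5), np.float64(9.0)]
top travel mm [np.float64(8.5), np.float64(10.0), np.float64(10.5), np.float64(10.5)]
the job is handed in; nothing more can be done
None
```

I've handed the job in with the gable wall standing on the plywood jig's centre line, still gripped and pressing the stop plate back about 9.7 of its 20 mm (about 7 N at the plate; the wrist reads about 9 N along the push, the extra probably bed friction), after a steady hold of about 2.8 s.

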